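# Blade plug from the back of the hook

## Task

The blade plug you need hangs at the back of the crowded hook: first hang the two plugs in front of it on the spare hook, then take the blade plug and push it down into the slot of the white test block until it is fully home, and leave it standing there. How deep home lies cannot be seen: feel the stiff carriage inside give and then stop firmly, never pressing with more than about 20 N, and be just as gentle with the hooks. Leave the things around in their places and let go of everything.

Things in the scene. Friction and masses are not known exactly. Their poses are not given: they have to be found in the camera images.
- hook_full: Fixed hook stand, origin on the table under its post (top z = 206 mm; foot 100 x 110 mm). Its 8 mm round arm runs level along -x, axis at z = 200 mm (springy: gives 1 mm per 10 N), to x = -128 mm; the tip turns up to x = -141, top z = 216. The crowded one: three plugs hang one behind another, about 35 mm apart, the blade plug rearmost, 34 mm from the post. They come off over the tip.
- hook_spare: Fixed hook stand, origin on the table under its post (top z = 206 mm; foot 100 x 110 mm). Its 8 mm round arm runs level along -x, axis at z = 200 mm (springy: gives 1 mm per 10 N), to x = -128 mm; the tip turns up to x = -141, top z = 216. The spare one, empty at the start. A hanging plug has its origin 204.6 mm above the stand's; lifted 15 to 26 mm its loop passes the tip.
- plug_blade: The plug wanted: black, about 120 g, hung by a flat closed loop 34 wide (y), 12 thick (x). Origin: apex of the gabled roof of the loop's 22 x 37 mm opening; z up. Pinch the loop's flat sides (y = +-17 mm, z = -2 to -37 mm). Loop top z = +6; sill below z = -37; body 28 x 18 mm, z = -46 to -80; flat brass blade 18 (y) x 6 (x) mm, z = -80 to -132 mm. Only it fits the slot.
- plug_pin: Front plug: same loop, body and origin as the blade plug, with one round brass pin 14 mm thick from z = -80 to -110 mm. Second or front on the crowded hook.
- plug_fork: Front plug: same loop, body and origin as the blade plug, with two brass prongs, 28 mm over both (y), from z = -80 to -110 mm. Second or front on the crowded hook.
- block: Fixed white test block 80 (x) x 100 (y) x 76 mm, origin at the centre of its underside, z up. In the middle of its top is a slot 9 mm (x) by 21 mm (y) with a 4 mm bevel around its mouth, going straight down.
- block_mouth (a point): Centre of the slot's mouth, on the block's top face, 76 mm above its underside.
- carriage (a joint): Metres the contact carriage in the slot has been pushed down: 0 up (starts at 0 to 0.003), 0.012 home on a rubber-backed stop (1 mm per 14 N). Moves stiffly (about 8 N), no spring back. Up, its top is 14 to 36 mm below the mouth, not measured, different each time; the blade tip is 26 to 48 mm deep when home.
- mug: White mug, 76 mm wide, 90 mm tall, handle at its +y. A bystander, origin near the centre of its underside; leave it alone.
- tin: Closed round tin, 74 mm wide, 100 mm tall. A bystander, origin near the centre of its underside; leave it alone.
- jar: Screw-top jar, 66 mm wide, 110 mm tall. A bystander, origin near the centre of its underside; leave it alone.
- screwdriver: Screwdriver lying on the table. A bystander, origin near the centre of its underside; leave it alone.
- tape: Roll of tape lying flat, 90 mm wide, 19 mm tall. A bystander, origin near the centre of its underside; leave it alone.
- pliers: Pliers lying flat, about 150 mm long, 18 mm tall. A bystander, origin near the centre of its underside; leave it alone.
- meter: Electricity meter, black base and clear cover, 110 x 130 x 105 mm. A bystander, origin near the centre of its underside; leave it alone.
Things that resemble listed ones, but are neither listed nor needed, are in the scene too. What is shaped like the plug_pin but orange or turquoise is not meant. Leave any purple look-alike of the plug_blade alone.

How it is judged:
By the outcome, as a careful person would: the job done as asked, in the order asked, and still so for the second after the job is handed in, with the robot touching nothing.
It also fails if it takes over 72 s, if anything falls off the work surface, if the arm or the gripper's body presses on something with over 40 N, if the wrist force passes 120 N, or if a joint passes its speed limit or range.

## Robot

A 6-joint arm with a two-finger parallel gripper is mounted at the origin on the work surface. World frame = base frame: x ahead of the robot, y to its left, z up, the work surface at z = 0. Lengths are in m, angles in rad, forces in N, time in s.
With the tool pointing down it reaches from about 0.25 to 0.775 m from the base axis. Payload 4 kg.
Tool frame: the origin (TCP) lies midway between the tips of the shut fingers; the grasp point (between the pads) lies 19 mm behind it; z points along the fingers, y is the line along which they close (so a half turn about z gives the same grasp; the last joint's range is limited). The gripper opens to 94 mm and grips with 3 to 60 N. Pads are 16 mm wide; open, the fingers measure 119 mm over their backs; the gripper's body (75 mm by 177 mm) begins 78 mm behind the grasp point.
Start: joints at [-1.364, 0.087, 1.371, -0, 1.684, -0.103], TCP at [0.168, -0.524, 0.206] pointing down, gripper open.
Joint ranges: [-3.1, 3.1], [-0.76, 2.03], [0.27, 2.55], [-1.08, 4.22], [0.17, 2.65], [-2.57, 2.57]. Speed limits (rad/s): [2.79, 2.79, 3.14, 3.14, 3.14, 3.14].

## Interface

Orientations are given as [roll, pitch, yaw] about the fixed x, y, z axes, in that order (R = Rz(yaw) Ry(pitch) Rx(roll)).
In Python, from bench import robot gives the robot as it stands.
- The arm moves only by the tool servo_tool, never from a script. Its argument "moves" is a list of rows, each a list of 5 numbers: the shift along the tool's x, y, z in units of 25 mm (1.0 is 25 mm), then the turn about the tool's z in units of 6 degrees (1.0 is 6 degrees), then the closure, from 0 (fully open) to 1 (shut). In form: [[dx, dy, dz, yaw, gripper], ...]. A call has 1 to 10 rows; each row is the pose to reach, as a shift and turn from the pose commanded when the call began, along the tool's axes at that moment; what a row does not reach only later rows make up. A row lasts 1/12 s, in which the tool goes at most 41.7 mm and 7.16 degrees, less where a joint would pass 70% of its speed; a pose out of reach is approached as far as the arm can. A call with a gripper value outside its range is refused whole. The fingers move at their own pace and stop on an object; the grip force is fixed at half the most. Time passes only in rows, so rows that repeat a pose let the fingers close. It gives the time, the measured TCP pose, the force, the opening and the grip force at its end, in the units of the state.
- robot.get_obs(): the state, without advancing time (a new reading comes with each control period).
- robot.snapshot(name): name is "side" or "top" or "wrist"; returns a dict with "image" (420x560x3 uint8, blue, green, red), "fx", "fy", "cx", "cy" (pixels), "eye" and "orientation" of the camera in the world; the wrist camera has in their place "T_tool_cam" (4x4, takes a point from camera to tool coordinates, whose origin is the TCP and whose axes are the flange's). Camera axes: x right, y down, z forward; pixel columns grow to the right and rows downward; lengths in m; the calibration is good to about 2 mm. A picture is of the moment at which its call begins: read the wrist's pose just before it. There is no depth.
- robot.close_job(): hands the job in; it is judged then, once.
The state is a dict: "time": time; "joint_positions": joint angles; "qvel": joint speeds; "joint_torque": joint torques, N m; "tool_pos": TCP position; "ee_rot": TCP orientation; "wrist_force": force on the tool from outside, world axes, zero at the start; "wrist_torque": the same for the moment, N m; "width": finger opening in m; "finger_force": force on a finger pad.
Only numpy, scipy, OpenCV 4.12 (cv2) and the standard library are available. Lean on these libraries where they do the work, as an engineer would, in place of code of your own. Each camera call takes 0.05 s, during which the arm holds its last target. There are 200 camera calls.

## Working session

There is one attempt and no reset: what is moved stays moved. The work goes in short steps, Python scripts to look and compute and a tool call to move; the robot and the scene stay as the last step left them, time stands still between calls to the robot, and variables do not carry over. Pictures are saved under pics/ and viewed, at most 10 in all, crops included, and the job is handed in when it is done.

Besides the shell and the picture viewer there is one more tool, called after "Emit:" by a JSON object that holds its "method" and its "body". servo_tool: Moves the arm, as the interface text tells. Its arguments: {"type":"object","properties":{"moves":{"type":"array"}},"required":["moves"]}

```bash
mkdir -p pics
cat > h.py <<'E'
import numpy as np, cv2
from bench import robot
from scipy.spatial.transform import Rotation as R
def snap(n,f):
    o=robot.get_obs(); s=robot.snapshot(n); cv2.imwrite('pics/'+f+'.png',s['image']); 
    import pickle; s['obs']=o; pickle.dump(s,open('pics/'+f+'.pkl','wb')); return s
E
python3 - <<'E'
from h import *
o=robot.get_obs();print({k:np.round(v,3) for k,v in o.items()})
for n in('side','top','wrist'):
    s=snap(n,n+'0');print(n,{k:v for k,v in s.items() if k not in('image','obs')})
a=cv2.imread('pics/side0.png');b=cv2.imread('pics/top0.png')
E
```

```text
{'time': np.float64(0.0), 'joint_positions': array([-1.364,  0.088,  1.372, -0.   ,  1.684, -0.103]), 'qvel': array([ 0.001, -0.   , -0.001,  0.001,  0.001, -0.001]), 'joint_torque': array([ 1.0000e-03, -3.4017e+01, -3.0243e+01,  7.2000e-02,  3.3000e-02,
       -0.0000e+00]), 'tool_pos': array([ 0.168, -0.523,  0.204]), 'ee_rot': array([-3.139, -0.   ,  0.31 ]), 'wrist_force': array([-0.376, -0.464, -0.751]), 'wrist_torque': array([-0.051, -0.019,  0.022]), 'finger_force': np.float64(0.0), 'width': np.float64(0.094)}
side {'fx': 436.3310073314441, 'fy': 436.3310073314441, 'cx': 282.44392846030115, 'cy': 208.2720371444467, 'eye': array([ 0.39548209, -0.88041472,  0.76021612]), 'orientation': array([-2.15990246,  0.0161419 , -0.24463251])}
top {'fx': 452.8634196441496, 'fy': 452.8634196441496, 'cx': 281.5702613009319, 'cy': 210.3104562958976, 'eye': array([0.46042939, 0.01242548, 1.22943426]), 'orientation': array([-3.02027738e+00,  9.14088576e-04, -1.54882039e+00])}
wrist {'fx': 310.50182117207794, 'fy': 310.50182117207794, 'cx': 278.1510823923332, 'cy': 207.21707594030687, 'T_tool_cam': array([[ 4.46244204e-04, -9.57717676e-01, -2.87709323e-01,
         8.47759609e-02],
       [ 9.99999437e-01,  1.50499767e-04,  1.05004476e-03,
         7.83298474e-04],
       [-9.62346237e-04, -2.87709629e-01,  9.57717204e-01,
        -1.79627416e-01],
       [ 0.00000000e+00,  0.00000000e+00,  0.00000000e+00,
         1.00000000e+00]])}
```

View pics/side0.png

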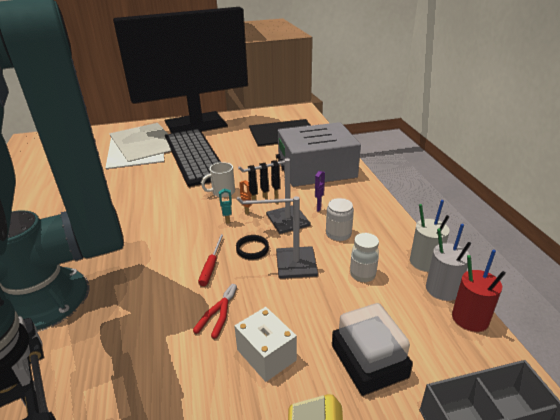

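View pics/top0.png

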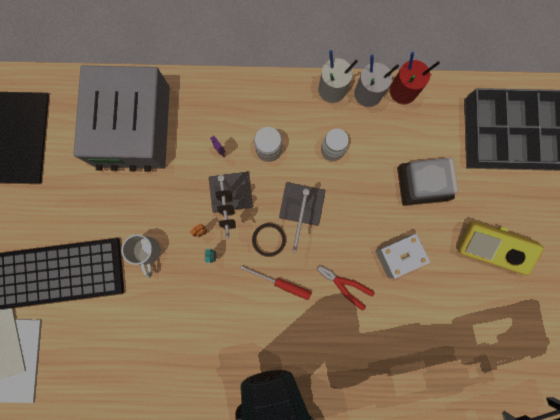

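The side view shows the crowded hook (three black plugs near (252–278,180), post top ~(288,160)), the spare hook (post (297,200), tip (240,200)), and the block slot at (265,330). The top view shows the crowded hook's post at (222,178) and tip at (228,235), the spare's post at (306,191) and tip at (297,247), and the slot at (405,256).
Look-alikes in the top view: turquoise (209,256), orange (198,230) and purple (217,146). All three stand on the table and are not wanted. The wanted plug is the black rearmost one, at about (224,195). I'll check this in an enlarged crop.

Run:
```python
import cv2,numpy as np
a=cv2.imread('pics/side0.png')[145:270,205:325];b=cv2.imread('pics/top0.png')[165:285,195:325]
c=cv2.imread('pics/top0.png')[225:285,370:440]; d=cv2.imread('pics/side0.png')[300:360,230:300]
f=lambda i,s:cv2.resize(i,None,fx=s,fy=s,interpolation=cv2.INTER_CUBIC)
C=np.zeros((600,800,3),np.uint8)
A=f(a,3);C[:375,:360]=A  # scale3 origin 205,145
B=f(b,3);C[:360,370:760]=B # scale3 origin 195,165 at x370
c=f(c,3);C[385:565,:210]=c # 370,225 at (0,385)
d=f(d,3);C[385:565,220:430]=d # 230,300 at (220,385)
cv2.imwrite('pics/crop1.png',C)
```

```text
(no output)
```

View pics/crop1.png

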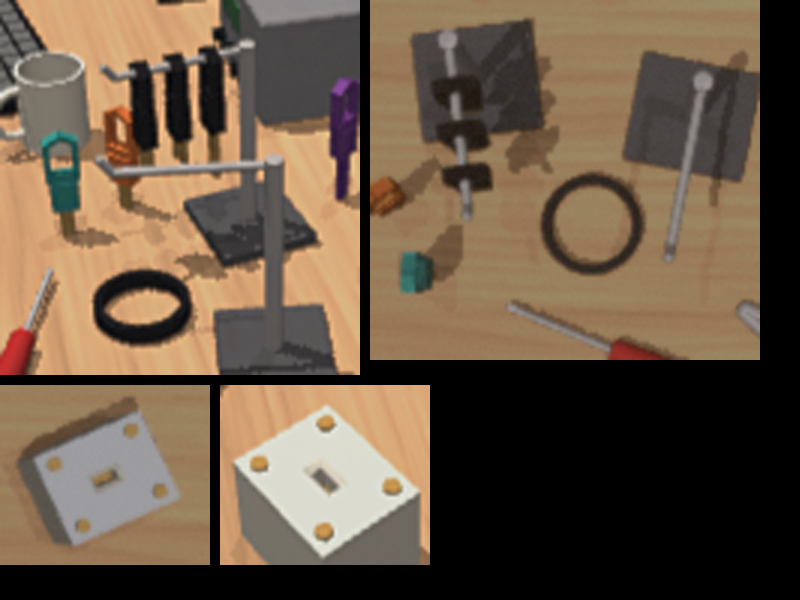

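The crop confirms the choice: on the rear hook, three black plugs; the rearmost, nearest the post, is the blade plug. Orange, turquoise and purple look-alikes stand elsewhere. Next I triangulate.

```bash
cat >> h.py <<'E'
import pickle
def ray(s,u,v):
    d=np.array([(u-s['cx'])/s['fx'],(v-s['cy'])/s['fy'],1.])
    if 'T_tool_cam' in s:
        T=np.eye(4);T[:3,:3]=R.from_euler('xyz',s['obs']['ee_rot']).as_matrix();T[:3,3]=s['obs']['tool_pos'];T=T@s['T_tool_cam']
        return T[:3,3],T[:3,:3]@d
    return s['eye'],R.from_euler('xyz',s['orientation']).as_matrix()@d
def L(f): return pickle.load(open('pics/'+f+'.pkl','rb'))
def atz(s,u,v,z):
    e,d=ray(s,u,v); return e+d*(z-e[2])/d[2]
def tri(*obs):
    A=[];b=[]
    for s,u,v in obs:
        e,d=ray(s,u,v);d=d/np.linalg.norm(d);P=np.eye(3)-np.outer(d,d);A.append(P);b.append(P@e)
    A=np.vstack(A);b=np.hstack(b);x=np.linalg.lstsq(A,b,rcond=None)[0];return x,np.linalg.norm(A@x-b)
def proj(s,p):
    e,_=ray(s,0,0); M=np.array([ray(s,s['cx'],s['cy'])[1],ray(s,s['cx']+s['fx'],s['cy'])[1],ray(s,s['cx'],s['cy']+s['fy'])[1]])
    M[1]-=M[0];M[2]-=M[0]; c=np.array([M[1],M[2],M[0]])@(np.array(p)-e); return np.round([c[0]/c[2]*s['fx']+s['cx'],c[1]/c[2]*s['fy']+s['cy']],1)
E
python3 - <<'E'
from h import *
S,T=L('side0'),L('top0')
a=lambda x,y:(S,205+x/3,145+y/3); b=lambda x,y:(T,195+(x-370)/3,165+y/3)
c=lambda x,y:(T,370+x/3,225+(y-385)/3); d=lambda x,y:(S,230+(x-220)/3,300+(y-385)/3)
P={}
for n,p,q in [('fpost',a(248,45),b(448,40)),('ftip',a(106,71),b(466,214)),('spost',a(275,160),b(703,81)),('stip',a(103,162),b(669,257)),
 ('slot',d(325,479),c(107,478)),('c1',d(325,407),c(36,460)),('c2',d(234,464),c(135,412)) ,('c1b',d(325,407),c(135,412)),('c2b',d(234,464),c(36,460)),('c3',d(324,557),c(73,545)),('c4',d(418,490),c(179,496))]:
    x,r=tri(p,q);P[n]=x;print(n,x.round(4),round(r,4))
for f in 'fs':
    v=P[f+'post']-P[f+'tip'];print(f,np.linalg.norm(v[:2]),np.degrees(np.arctan2(v[1],v[0])))
C=np.array([atz(*c(*q),.076) for q in [(36,460),(135,412),(179,496),(73,545)]]);print(C.round(4),C.mean(0), atz(*c(107,478),.076))
e=np.roll(C,-1,0)-C;print(np.linalg.norm(e,axis=1),np.degrees(np.arctan2(e[:,1],e[:,0])))
for q in [(453,90),(457,129),(461,172)]:print(atz(*b(*q),.21))
E
```

```text
fpost [0.6582 0.1568 0.2041] 0.0025
ftip [0.5243 0.1379 0.207 ] 0.0017
spost [ 0.6299 -0.0391  0.2044] 0.0015
stip [ 0.496  -0.0155  0.2108] 0.0027
slot [ 0.4921 -0.3008  0.0748] 0.0012
c1 [ 0.5056 -0.2403  0.0772] 0.0007
c2 [ 0.4888 -0.3108  0.1225] 0.078
c1b [ 0.5189 -0.3026  0.1441] 0.0333
c2b [ 0.4722 -0.2462  0.0456] 0.0481
c3 [ 0.461  -0.2957 -0.0065] 0.0404
c4 [ 0.5086 -0.3547  0.1158] 0.0457
f 0.13521900304596515 8.039477766020987
s 0.1359903028383419 -10.019710029079421
[[ 0.5051 -0.2405  0.076 ]
 [ 0.5476 -0.3248  0.076 ]
 [ 0.4775 -0.3609  0.076 ]
 [ 0.4346 -0.2712  0.076 ]] [ 0.49120309 -0.29935417  0.076     ] [ 0.49125927 -0.3003826   0.076     ]
[0.09438784 0.07888757 0.09939654 0.07688638] [ -63.23263047 -152.75287734  115.54511377   23.54226711]
[0.61684728 0.15097582 0.21      ]
[0.58708676 0.14682476 0.21      ]
[0.554508   0.14259066 0.21      ]
```

```bash
cat >> h.py <<'E'
def go(p,yaw):
    "delta in move units from the present pose to p (m), yaw (deg)"
    o=robot.get_obs();M=R.from_euler('xyz',o['ee_rot']).as_matrix();d=M.T@(np.array(p)-o['tool_pos'])/.025
    y=(yaw-np.degrees(o['ee_rot'][2])+180)%360-180
    print('units',d.round(2),'yaw',round(-y/6,2),'| pos',o['tool_pos'].round(4),'rpy',np.degrees(o['ee_rot']).round(1),'F',o['wrist_force'].round(1),'w',round(o['width'],4),'t',round(o['time'],2))
E
python3 -c "
from h import *
go([.59,.147,.32],8)
T=L('top0')
for q in [(209,256),(198,230)]: print(atz(T,*q,.12))"
```

```text
units [ 24.27 -20.4   -4.58] yaw 1.63 | pos [ 0.1676 -0.5234  0.2046] rpy [-179.9   -0.    17.8] F [-0.4 -0.7 -0.3] w 0.0942 t 0.15
[0.47955748 0.19085326 0.12      ]
[0.5424527  0.22048765 0.12      ]
```

Emit:
{"method": "servo_tool", "body": {"moves": [[0, 0, -4.6, 0, 0], [0, 0, -4.6, 0, 0], [2, -2, -4.6, 0.3, 0], [4, -3, -4.6, 0.5, 0.1], [6, -5, -4.6, 0.8, 0.2], [8, -6.5, -4.6, 1, 0.3], [9, -7.5, -4.6, 1.2, 0.4], [10, -8.5, -4.6, 1.4, 0.4], [11, -9.2, -4.6, 1.6, 0.4], [12, -10, -4.6, 1.6, 0.4]]}}

```text
time: 0.98
tool_pos: [0.3441, -0.2445, 0.3199]
ee_rot: [3.141, -0.0, 0.141]
wrist_force: [0.4, -0.6, 0.8]
width: 0.0566
finger_force: 0.0
```

```bash
python3 -c "
from h import *
go([.59,.147,.32],8)"
```

```text
units [ 1.194e+01 -1.412e+01 -1.000e-02] yaw 0.01 | pos [ 0.3441 -0.2445  0.3199] rpy [180.   -0.    8.1] F [ 0.4 -0.6  0.8] w 0.0566 t 0.98
```

Emit:
{"method": "servo_tool", "body": {"moves": [[1, -1.2, 0, 0, 0.4], [2.2, -2.6, 0, 0, 0.4], [3.4, -4, 0, 0, 0.4], [4.6, -5.4, 0, 0, 0.4], [5.7, -6.7, 0, 0, 0.4], [6.8, -8, 0, 0, 0.4], [7.9, -9.3, 0, 0, 0.4], [9, -10.6, 0, 0, 0.4], [10, -11.8, 0, 0, 0.4], [11, -13, 0, 0, 0.4]]}}

```text
time: 1.82
tool_pos: [0.5642, 0.1064, 0.3194]
ee_rot: [3.141, 0.001, 0.143]
wrist_force: [1.8, -0.6, 0.3]
width: 0.0567
finger_force: 0.0
```

Emit:
{"method": "servo_tool", "body": {"moves": [[0.9, -1.1, 0, 0, 0.4], [0.9, -1.1, 0, 0, 0.4], [0.9, -1.1, 0, 0, 0.4], [0.9, -1.1, 0, 0, 0.4]]}}

```text
time: 2.15
tool_pos: [0.5818, 0.1344, 0.3194]
ee_rot: [3.141, 0.001, 0.142]
wrist_force: [-0.9, 0.2, 0.3]
width: 0.0562
finger_force: 0.0
```

```bash
python3 -c "
from h import *
go([.59,.147,.32],8)
s=snap('wrist','w1');go([.59,.147,.32],8)
for p in [(.6582,.1568,.206),(.5243,.1379,.216)]:print(proj(s,p))
cv2.imwrite('pics/w1v.png',cv2.resize(s['image'],(800,600),interpolation=cv2.INTER_CUBIC))"
```

```text
units [ 0.4  -0.45 -0.03] yaw 0.02 | pos [0.5818 0.1344 0.3194] rpy [1.8e+02 1.0e-01 8.1e+00] F [-0.9  0.2  0.3] w 0.0562 t 2.15
units [ 0.4  -0.48  0.  ] yaw 0.02 | pos [0.5817 0.1338 0.32  ] rpy [180.    0.    8.1] F [-0.5 -0.2 -0.6] w 0.0564 t 2.2
[264.5 120.8]
[265.5 260.8]
```

View pics/w1v.png

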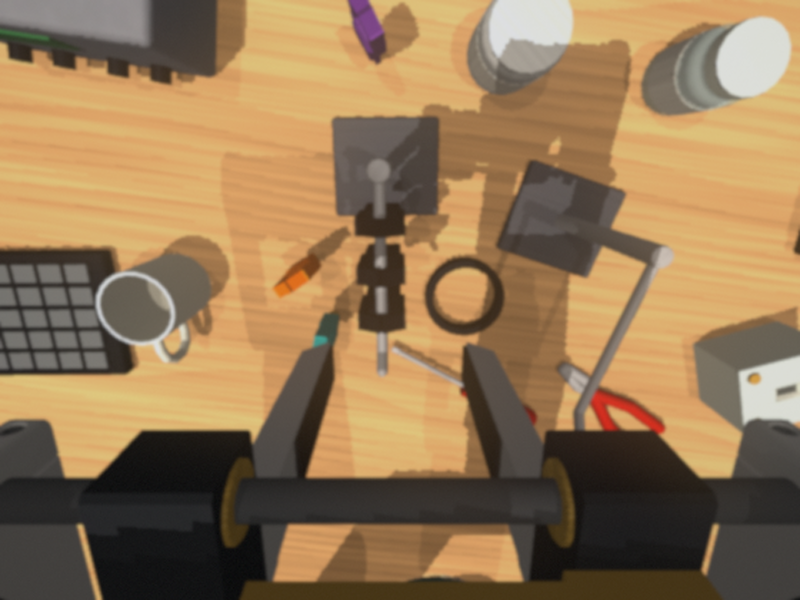

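Run:
```python
from h import *
S,T,W=L('side0'),L('top0'),L('w1')
a=lambda x,y:(S,205+x/3,145+y/3); b=lambda x,y:(T,195+(x-370)/3,165+y/3)
w=lambda x,y:(W,x*.7,y*.7)
for n,*p in [('fpost',a(248,45),b(448,40),w(378,170)),('ftip',a(106,71),b(466,214),w(382,372)),('spost',a(275,160),b(703,81),w(660,256))]:
    x,r=tri(*p);print(n,x.round(4),round(r,4), tri(p[1],p[2])[0].round(4))
for v in(235,285,332):print(atz(*w(381,v),.2106))
print(atz(*w(378,170),.206),atz(*w(660,256),.206),atz(*w(382,372),.216),atz(*b(466,214),.216),atz(*b(669,257),.216),atz(*b(448,40),.206),atz(*b(703,81),.206))
```

```text
fpost [0.6588 0.1571 0.2038] 0.0027 [0.6591 0.1581 0.1917]
ftip [0.5234 0.1365 0.2091] 0.0031 [0.523  0.1367 0.2124]
spost [ 0.6304 -0.039   0.2041] 0.0019 [ 0.6302 -0.0395  0.2024]
[0.61973058 0.14953367 0.2106    ]
[0.58623991 0.14508598 0.2106    ]
[0.55262935 0.14062237 0.2106    ]
[0.65976452 0.15692847 0.206     ] [ 0.63157092 -0.03785399  0.206     ] [0.52503481 0.13606588 0.216     ] [0.52257814 0.13692879 0.216     ] [ 0.49392594 -0.0151253   0.216     ] [0.65607623 0.15680715 0.206     ] [ 0.6285625  -0.03884756  0.206     ]
```

Emit:
{"method": "servo_tool", "body": {"moves": [[-0.5, -0.3, 0, 0, 0.4], [-0.9, -0.45, 1, 0, 0.4], [-0.9, -0.45, 2, 0, 0.4], [-0.9, -0.45, 2.5, 0, 0.4], [-0.9, -0.45, 2.5, 0, 0.4], [-0.9, -0.45, 2.5, 0, 0.4]]}}

```text
time: 2.7
tool_pos: [0.5575, 0.1413, 0.2577]
ee_rot: [3.141, 0.0, 0.14]
wrist_force: [-0.9, 0.9, 0.9]
width: 0.0562
finger_force: 0.0
```

```bash
python3 -c "
from h import *
go([.5585,.1415,.1656],8.3)"
```

```text
units [ 0.04 -0.    3.68] yaw -0.04 | pos [0.5575 0.1413 0.2577] rpy [180.   0.   8.] F [-0.9  0.9  0.9] w 0.0562 t 2.7
```

Emit:
{"method": "servo_tool", "body": {"moves": [[0, 0, 1, 0, 0.4], [0, 0, 2, 0, 0.4], [0, 0, 3, 0, 0.4], [0, 0, 3.5, 0, 0.4], [0, 0, 3.7, 0, 0.4], [0, 0, 3.7, 0, 0.4], [0, 0, 3.7, 0, 0.5], [0, 0, 3.7, 0, 0.6], [0, 0, 3.7, 0, 0.7], [0, 0, 3.7, 0, 1]]}}

```text
time: 3.53
tool_pos: [0.559, 0.1427, 0.1664]
ee_rot: [3.141, -0.003, 0.142]
wrist_force: [0.2, -0.6, 0.5]
width: 0.0341
finger_force: 30.0
```

Emit:
{"method": "servo_tool", "body": {"moves": [[0, 0, 0, 0, 1], [0, 0, 0, 0, 1], [0, 0, 0, 0, 1]]}}

```text
time: 3.78
tool_pos: [0.5589, 0.1427, 0.1658]
ee_rot: [3.141, -0.002, 0.142]
wrist_force: [1.9, -0.6, 2.7]
width: 0.0338
finger_force: 30.0
```

Emit:
{"method": "servo_tool", "body": {"moves": [[0, 0, -0.3, 0, 1], [0, 0, -0.6, 0, 1], [0, 0, -0.8, 0, 1], [0, 0, -0.8, 0, 1]]}}

```text
time: 4.12
tool_pos: [0.5588, 0.1429, 0.1866]
ee_rot: [-3.142, -0.002, 0.142]
wrist_force: [-0.0, -0.0, -0.1]
width: 0.0341
finger_force: 30.0
```

Emit:
{"method": "servo_tool", "body": {"moves": [[-0.4, 0, 0, 0, 1], [-0.8, 0, 0, 0, 1], [-1.2, 0, 0, 0, 1], [-1.6, 0, 0, 0, 1], [-2, 0, 0, 0, 1], [-2.5, 0, 0, 0, 1], [-3, 0, 0, 0, 1], [-3, 0, 0, 0, 1]]}}

```text
time: 4.78
tool_pos: [0.4816, 0.1319, 0.1851]
ee_rot: [3.142, 0.001, 0.143]
wrist_force: [0.1, 0.2, -1.2]
width: 0.0336
finger_force: 30.0
```

```bash
python3 -c "
from h import *
r=np.radians(-9.8);u=np.array([np.cos(r),np.sin(r)]);P=np.array([.630,-.039])
for d in (180,70):
  q=P-d/1e3*u;print(q);go([*q,.1858],-9.8)"
```

```text
[ 0.45262658 -0.00836229]
units [-1.94  5.39 -0.03] yaw 2.99 | pos [0.4816 0.1319 0.1851] rpy [180.    0.    8.2] F [ 0.1  0.2 -1.2] w 0.0336 t 4.78
[ 0.56102145 -0.02708534]
units [ 2.24  6.74 -0.03] yaw 2.99 | pos [0.4816 0.1319 0.1851] rpy [180.    0.    8.2] F [ 0.1  0.2 -1.2] w 0.0336 t 4.78
```

Emit:
{"method": "servo_tool", "body": {"moves": [[-0.4, 0.6, 0, 0.4, 1], [-0.8, 1.4, 0, 0.8, 1], [-1.2, 2.4, 0, 1.4, 1], [-1.6, 3.4, 0, 2, 1], [-1.8, 4.4, 0, 2.5, 1], [-1.9, 5.1, 0, 3, 1], [-1.94, 5.4, 0, 3, 1], [-1.94, 5.4, 0, 3, 1], [-1.94, 5.4, 0, 3, 1]]}}

```text
time: 5.53
tool_pos: [0.4552, -0.0081, 0.1849]
ee_rot: [-3.141, -0.0, -0.171]
wrist_force: [-0.2, -0.1, -1.3]
width: 0.0339
finger_force: 30.0
```

```bash
python3 -c "
from h import *
s=snap('wrist','w2')
r=np.radians(-9.8);u=np.array([np.cos(r),np.sin(r)]);P=np.array([.630,-.039])
for d in (180,55):
  q=P-d/1e3*u;go([*q,.1858],-9.8)
for p in [(.630,-.039,.206),(.494,-.0155,.216),(.494,-.0155,.2)]:print(proj(s,p))
cv2.imwrite('pics/w2v.png',cv2.resize(s['image'][:,140:420],(800,1200),interpolation=cv2.INTER_CUBIC)[:600])"
```

```text
units [-0.1   0.04 -0.04] yaw 0.0 | pos [ 0.4552 -0.0077  0.1848] rpy [-180.     0.    -9.8] F [ 1.7  0.3 -1.8] w 0.034 t 5.58
units [ 4.9   0.04 -0.04] yaw 0.0 | pos [ 0.4552 -0.0077  0.1848] rpy [-180.     0.    -9.8] F [ 1.7  0.3 -1.8] w 0.034 t 5.58
[ 278.3 -125.1]
[278.2 209.2]
[278.2 200.7]
```

View pics/w2v.png

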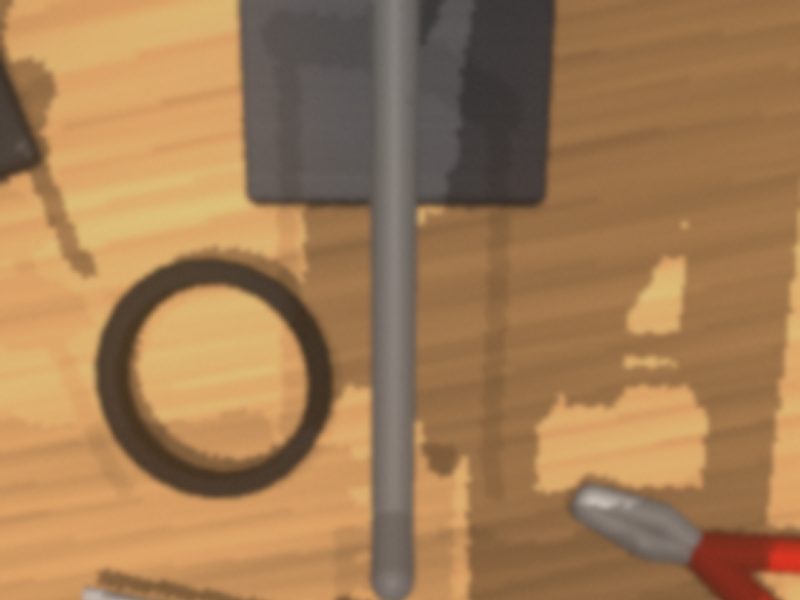

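Emit:
{"method": "servo_tool", "body": {"moves": [[0.5, 0, 0, 0, 1], [1, 0, 0, 0, 1], [1.5, 0, 0, 0, 1], [2, 0, 0, 0, 1], [2.5, 0, 0, 0, 1], [3, 0, 0, 0, 1], [3.5, 0, 0, 0, 1], [4, 0, 0, 0, 1], [4.5, 0, 0, 0, 1], [4.8, 0, 0, 0, 1]]}}

```text
time: 6.42
tool_pos: [0.5744, -0.0276, 0.1843]
ee_rot: [-3.141, 0.0, -0.169]
wrist_force: [-0.4, 0.1, -1.9]
width: 0.0341
finger_force: 30.0
```

Emit:
{"method": "servo_tool", "body": {"moves": [[0, 0, 0.2, 0, 1], [0, 0, 0.4, 0, 1], [0, 0, 0.6, 0, 1], [0, 0, 0.75, 0, 1], [0, 0, 0.78, 0, 1], [0, 0, 0.78, 0, 1]]}}

```text
time: 6.92
tool_pos: [0.5727, -0.0284, 0.1667]
ee_rot: [-3.141, -0.001, -0.171]
wrist_force: [-2.6, 1.3, 3.7]
width: 0.0338
finger_force: 30.0
```

Emit:
{"method": "servo_tool", "body": {"moves": [[0, 0, -0.1, 0, 0.4], [0, 0, -0.1, 0, 0.4], [0, 0, -0.1, 0, 0.4], [0, 0, -1, 0, 0.4], [0, 0, -2, 0, 0.4], [0, 0, -3, 0, 0.4], [0, 0, -3.7, 0, 0.4], [0, 0, -3.7, 0, 0.4]]}}

```text
time: 7.58
tool_pos: [0.5751, -0.0294, 0.2627]
ee_rot: [-3.142, -0.009, -0.172]
wrist_force: [-0.2, -0.8, 1.4]
width: 0.0566
finger_force: 0.0
```

```bash
python3 -c "
from h import *
s=snap('wrist','w3')
go([.592,.146,.258],8.3);go([.592,.146,.1656],8.3)
cv2.imwrite('pics/w3v.png',s['image'])"
```

```text
units [-0.51 -7.03  0.08] yaw -3.03 | pos [ 0.5744 -0.0292  0.2601] rpy [180.   -0.3  -9.9] F [0.3 0.2 0.4] w 0.0563 t 7.63
units [-0.52 -7.03  3.78] yaw -3.03 | pos [ 0.5744 -0.0292  0.2601] rpy [180.   -0.3  -9.9] F [0.3 0.2 0.4] w 0.0563 t 7.63
```

View pics/w3v.png

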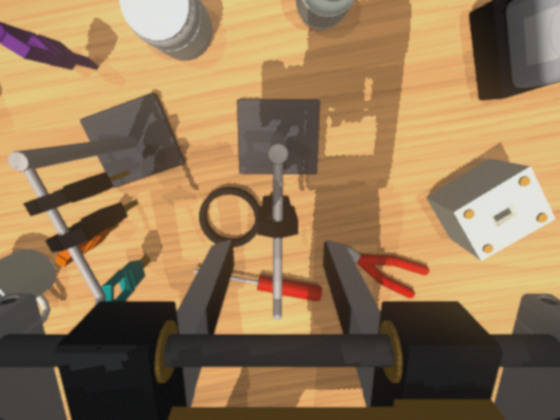

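The first plug hangs on the spare hook at (278,215). Two plugs remain on the crowded hook, and the slot is visible at (502,216).

Emit:
{"method": "servo_tool", "body": {"moves": [[0, -1, 0, -0.4, 0.4], [-0.2, -2.4, 0, -1, 0.4], [-0.3, -3.8, 0, -1.8, 0.4], [-0.4, -5.2, 0, -2.5, 0.4], [-0.5, -6.4, 0, -3, 0.4], [-0.5, -7, 0, -3, 0.4], [-0.5, -7, 0, -3, 0.4], [-0.5, -7, 0, -3, 0.4]]}}

```text
time: 8.3
tool_pos: [0.5906, 0.1451, 0.2562]
ee_rot: [3.14, 0.003, 0.142]
wrist_force: [-0.1, 0.0, -0.8]
width: 0.0566
finger_force: 0.0
```

```bash
python3 -c "
from h import *
s=snap('wrist','w4')
go([.592,.146,.1656],8.3)
cv2.imwrite('pics/w4v.png',cv2.resize(s['image'][60:270,170:370],(800,840),interpolation=cv2.INTER_CUBIC)[:600])
for d in (0,34,69,104,141):
  r=np.radians(8.3); print(d,proj(s,[.659-d/1e3*np.cos(r),.157-d/1e3*np.sin(r),.2106]))
L3=L('w3');print(atz(L3,502,216,.076),tri((L('side0'),265,331.3),(L('top0'),405.7,256),(L3,502,216)))"
```

```text
units [ 0.07 -0.07  3.64] yaw -0.04 | pos [0.5908 0.1443 0.2567] rpy [1.799e+02 1.000e-01 8.100e+00] F [0.1 0.2 0.1] w 0.0563 t 8.35
0 [273.9 136.6]
34 [274.2 183.6]
69 [274.5 228. ]
104 [274.7 268.7]
141 [275.  308.3]
[ 0.49348996 -0.29823371  0.076     ] (array([ 0.49225841, -0.30039771,  0.07390796]), np.float64(0.0015415342302344684))
```

View pics/w4v.png

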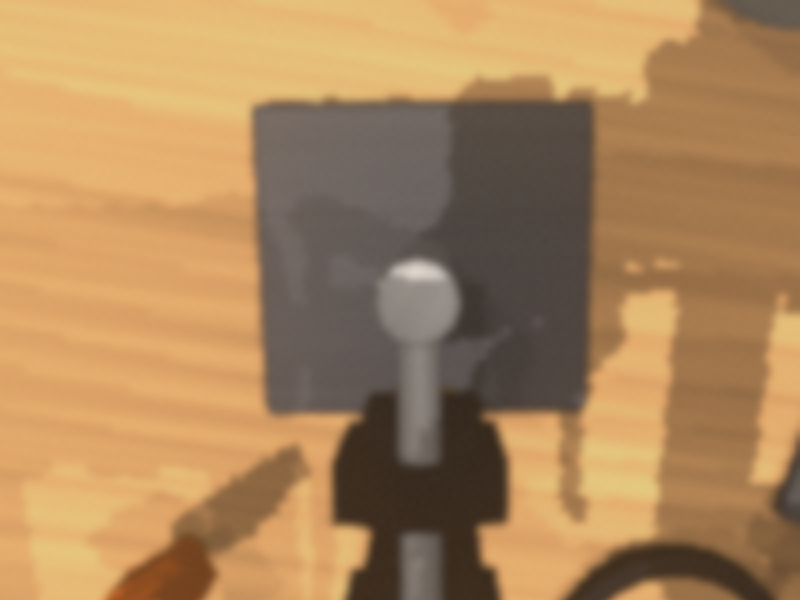

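The blade loop's front edge lies at row 190.8, against 191 predicted, and the post at (274.5,135.5) also matches. I'll take the middle plug.

Emit:
{"method": "servo_tool", "body": {"moves": [[0.04, -0.05, 1, 0, 0.4], [0.04, -0.05, 2, 0, 0.4], [0.04, -0.05, 3, 0, 0.4], [0.04, -0.05, 3.5, 0, 0.4], [0.04, -0.05, 3.65, 0, 0.4], [0.04, -0.05, 3.65, 0, 0.5], [0.04, -0.05, 3.65, 0, 0.6], [0.04, -0.05, 3.65, 0, 1], [0.04, -0.05, 3.65, 0, 1], [0.04, -0.05, 3.65, 0, 1]]}}

```text
time: 9.18
tool_pos: [0.5927, 0.1473, 0.1686]
ee_rot: [-3.141, -0.004, 0.142]
wrist_force: [0.5, 0.2, 1.9]
width: 0.0338
finger_force: 29.9
```

Emit:
{"method": "servo_tool", "body": {"moves": [[0, 0, -0.3, 0, 1], [0, 0, -0.6, 0, 1], [0, 0, -0.8, 0, 1], [0, 0, -0.8, 0, 1]]}}

```text
time: 9.52
tool_pos: [0.5926, 0.1471, 0.1888]
ee_rot: [3.141, -0.003, 0.142]
wrist_force: [0.0, -0.6, -0.3]
width: 0.0336
finger_force: 29.9
```

Emit:
{"method": "servo_tool", "body": {"moves": [[-0.4, 0, 0, 0, 1], [-0.8, 0, 0, 0, 1], [-1.2, 0, 0, 0, 1], [-1.6, 0, 0, 0, 1], [-2, 0, 0, 0, 1], [-2.5, 0, 0, 0, 1], [-3, 0, 0, 0, 1], [-3.6, 0, 0, 0, 1], [-4.2, 0, 0, 0, 1], [-4.3, 0, 0, 0, 1]]}}

```text
time: 10.35
tool_pos: [0.4833, 0.1315, 0.1869]
ee_rot: [3.142, 0.0, 0.142]
wrist_force: [0.0, 0.6, -0.6]
width: 0.0339
finger_force: 29.9
```

```bash
python3 -c "
from h import *
r=np.radians(-9.8);u=np.array([np.cos(r),np.sin(r)]);P=np.array([.630,-.039])
q=P-.18*u;go([*q,.1853],-9.8)"
```

```text
units [-2.01  5.37  0.07] yaw 2.99 | pos [0.4833 0.1315 0.1869] rpy [180.    0.    8.2] F [ 0.   0.6 -0.6] w 0.0339 t 10.35
```

Emit:
{"method": "servo_tool", "body": {"moves": [[-0.4, 0.6, 0, 0.4, 1], [-0.8, 1.4, 0, 0.8, 1], [-1.2, 2.4, 0, 1.4, 1], [-1.6, 3.4, 0, 2, 1], [-1.8, 4.4, 0, 2.5, 1], [-1.9, 5.1, 0, 3, 1], [-1.94, 5.4, 0, 3, 1], [-1.94, 5.4, 0, 3, 1], [-1.94, 5.4, 0, 3, 1]]}}

```text
time: 11.1
tool_pos: [0.4567, -0.0085, 0.1866]
ee_rot: [-3.141, -0.0, -0.171]
wrist_force: [0.0, 0.1, -1.5]
width: 0.0337
finger_force: 29.9
```

```bash
python3 -c "
from h import *
r=np.radians(-9.8);u=np.array([np.cos(r),np.sin(r)]);P=np.array([.630,-.039])
q=P-.097*u;go([*q,.1865],-9.8)"
```

```text
units [3.16 0.02 0.01] yaw -0.0 | pos [ 0.4567 -0.0085  0.1866] rpy [-180.    -0.    -9.8] F [ 0.   0.1 -1.5] w 0.0337 t 11.1
```

Emit:
{"method": "servo_tool", "body": {"moves": [[0.4, 0, 0, 0, 1], [0.8, 0, 0, 0, 1], [1.2, 0, 0, 0, 1], [1.6, 0, 0, 0, 1], [2, 0, 0, 0, 1], [2.4, 0, 0, 0, 1], [2.8, 0, 0, 0, 1], [3.1, 0, 0, 0, 1], [3.1, 0, 0, 0, 1]]}}

```text
time: 11.85
tool_pos: [0.5342, -0.0224, 0.1861]
ee_rot: [3.141, 0.0, -0.172]
wrist_force: [-0.4, -0.3, -0.6]
width: 0.0337
finger_force: 29.9
```

Emit:
{"method": "servo_tool", "body": {"moves": [[0, 0, 0.2, 0, 1], [0, 0, 0.4, 0, 1], [0, 0, 0.6, 0, 1], [0, 0, 0.75, 0, 1], [0, 0, 0.78, 0, 1], [0, 0, 0.78, 0, 1]]}}

```text
time: 12.35
tool_pos: [0.5325, -0.0218, 0.1679]
ee_rot: [-3.141, -0.0, -0.172]
wrist_force: [-2.1, 0.7, 3.3]
width: 0.0342
finger_force: 29.9
```

Seated (about 4.5 N). Release, rise, go to the blade plug.

Emit:
{"method": "servo_tool", "body": {"moves": [[0, 0, -0.1, 0, 0.4], [0, 0, -0.1, 0, 0.4], [0, 0, -0.1, 0, 0.4], [0, 0, -1, 0, 0.4], [0, 0, -2, 0, 0.4], [0, 0, -3, 0, 0.4], [0, 0, -3.7, 0, 0.4], [0, 0, -3.7, 0, 0.4]]}}

```text
time: 13.02
tool_pos: [0.5347, -0.0224, 0.2644]
ee_rot: [-3.142, -0.009, -0.172]
wrist_force: [0.5, 0.6, -0.2]
width: 0.0564
finger_force: 0.0
```

```bash
python3 -c "
from h import *
go([.6256,.1515,.258],8.3)"
```

```text
units [ 2.39 -7.48  0.28] yaw -3.03 | pos [ 0.5347 -0.0224  0.2644] rpy [-180.    -0.5   -9.9] F [ 0.5  0.6 -0.2] w 0.0564 t 13.02
```

Emit:
{"method": "servo_tool", "body": {"moves": [[0.3, -1, 0, -0.4, 0.4], [0.8, -2.4, 0, -1, 0.4], [1.2, -3.8, 0, -1.8, 0.4], [1.6, -5.2, 0, -2.5, 0.4], [2, -6.4, 0, -3, 0.4], [2.3, -7.2, 0, -3, 0.4], [2.4, -7.5, 0, -3, 0.4], [2.4, -7.5, 0, -3, 0.4], [2.4, -7.5, 0, -3, 0.4]]}}

```text
time: 13.77
tool_pos: [0.6236, 0.1518, 0.2583]
ee_rot: [3.141, 0.002, 0.142]
wrist_force: [0.6, -1.0, 0.9]
width: 0.0562
finger_force: 0.0
```

```bash
python3 -c "
from h import *
go([.6256,.1515,.1656],8.3)
T=snap('side','s2')['image']
cv2.imwrite('pics/s2v.png',cv2.resize(T[140:300,180:360],(675,600),interpolation=cv2.INTER_CUBIC))"
```

```text
units [0.09 0.02 3.71] yaw -0.03 | pos [0.6236 0.1518 0.2583] rpy [1.799e+02 1.000e-01 8.100e+00] F [ 0.6 -1.   0.9] w 0.0562 t 13.77
```

View pics/s2v.png

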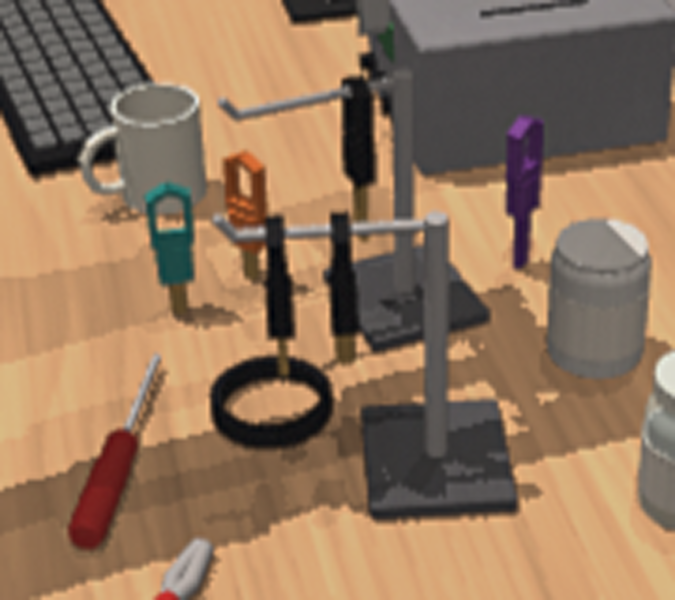

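Both plugs hang on the spare hook at crop (280,280) and (343,290). The blade plug is alone on the rear hook at (357,135).

Emit:
{"method": "servo_tool", "body": {"moves": [[0.06, 0, 1, 0, 0.4], [0.06, 0, 2, 0, 0.4], [0.06, 0, 3, 0, 0.4], [0.06, 0, 3.5, 0, 0.4], [0.06, 0, 3.7, 0, 0.4], [0.06, 0, 3.7, 0, 0.5], [0.06, 0, 3.7, 0, 0.6], [0.06, 0, 3.7, 0, 1], [0.06, 0, 3.7, 0, 1], [0.06, 0, 3.7, 0, 1]]}}

```text
time: 14.65
tool_pos: [0.6265, 0.1529, 0.1693]
ee_rot: [-3.142, -0.004, 0.142]
wrist_force: [-0.2, 0.5, 2.9]
width: 0.0335
finger_force: 30.0
```

Emit:
{"method": "servo_tool", "body": {"moves": [[0, 0, -0.3, 0, 1], [0, 0, -0.6, 0, 1], [0, 0, -0.8, 0, 1], [0, 0, -0.8, 0, 1]]}}

```text
time: 14.98
tool_pos: [0.6263, 0.1528, 0.1893]
ee_rot: [3.141, -0.003, 0.142]
wrist_force: [0.6, 0.2, -0.6]
width: 0.034
finger_force: 30.0
```

Emit:
{"method": "servo_tool", "body": {"moves": [[-0.4, 0, 0, 0, 1], [-1, 0, 0, 0, 1], [-1.6, 0, 0, 0, 1], [-2.2, 0, 0, 0, 1], [-2.8, 0, 0, 0, 1], [-3.4, 0, 0, 0, 1], [-4, 0, 0, 0, 1], [-4.6, 0, 0, 0, 1], [-5.2, 0, 0, 0, 1], [-5.5, 0, 0, 0, 1]]}}

```text
time: 15.82
tool_pos: [0.488, 0.133, 0.1873]
ee_rot: [3.142, 0.0, 0.142]
wrist_force: [0.2, -0.9, -1.6]
width: 0.0337
finger_force: 30.0
```

```bash
python3 -c "
from h import *
go([.38,.05,.26],20);go([.492,-.30,.26],26)"
```

```text
units [-4.75  2.67 -2.91] yaw -1.97 | pos [0.488  0.133  0.1873] rpy [180.    0.    8.2] F [ 0.2 -0.9 -1.6] w 0.0337 t 15.82
units [-2.3  17.17 -2.91] yaw -2.97 | pos [0.488  0.133  0.1873] rpy [180.    0.    8.2] F [ 0.2 -0.9 -1.6] w 0.0337 t 15.82
```

Emit:
{"method": "servo_tool", "body": {"moves": [[-0.5, 0, -1, 0, 1], [-1.4, 0.4, -2, -0.3, 1], [-2.4, 1, -2.9, -0.6, 1], [-3.4, 1.8, -2.9, -1, 1], [-4.2, 2.8, -2.9, -1.4, 1], [-4.6, 4, -2.9, -1.8, 1], [-4.6, 5.4, -2.9, -2.2, 1], [-4.6, 6.8, -2.9, -2.5, 1], [-4.6, 8.2, -2.9, -3, 1], [-4.6, 9.4, -2.9, -3, 1]]}}

```text
time: 16.65
tool_pos: [0.4089, -0.118, 0.2599]
ee_rot: [3.14, -0.001, 0.457]
wrist_force: [1.4, -0.8, -0.9]
width: 0.0336
finger_force: 30.0
```

```bash
python3 -c "
from h import *
go([.492,-.30,.26],26)"
```

```text
units [-0.23  8.    0.01] yaw 0.03 | pos [ 0.4089 -0.118   0.2599] rpy [179.9  -0.   26.2] F [ 1.4 -0.8 -0.9] w 0.0336 t 16.65
```

Emit:
{"method": "servo_tool", "body": {"moves": [[0, 1, 0, 0, 1], [-0.3, 2.4, 0, 0, 1], [-0.6, 3.8, 0, 0, 1], [-1, 5.2, 0, 0, 1], [-1.4, 6.4, 0, 0, 1], [-1.4, 7.4, 0, 0, 1], [-1.4, 8, 0, 0, 1], [-1.4, 8, 0, 0, 1], [-1.4, 8, 0, 0, 1], [-1.4, 8, 0, 0, 1]]}}

```text
time: 17.48
tool_pos: [0.4655, -0.31, 0.2596]
ee_rot: [-3.141, -0.0, 0.457]
wrist_force: [-0.5, 0.3, -0.9]
width: 0.0336
finger_force: 30.0
```

```bash
python3 -c "
from h import *
go([.492,-.30,.26],26)
s=snap('wrist','w5')
go([.492,-.30,.26],26);print(proj(s,[.492,-.30,.076]))
o=s['obs'];M=R.from_euler('xyz',o['ee_rot']).as_matrix()
for z in(-.0376+.08,-.0376+.132):print('blade',proj(s,o['tool_pos']+M@[0.003,0,z]))
I=s['image'];cv2.imwrite('pics/w5v.png',cv2.resize(I[90:270,175:385],(700,600),interpolation=cv2.INTER_CUBIC))"
```

```text
units [ 1.13  0.11 -0.01] yaw 0.03 | pos [ 0.4655 -0.31    0.2596] rpy [-180.    -0.    26.2] F [-0.5  0.3 -0.9] w 0.0336 t 17.48
units [ 1.13  0.12 -0.  ] yaw 0.03 | pos [ 0.4655 -0.3098  0.2599] rpy [-180.    -0.    26.2] F [ 0.1  0.2 -1.1] w 0.0339 t 17.53
[279.5 164.1]
blade [276.7 226. ]
blade [276.9 206.5]
```

View pics/w5v.png

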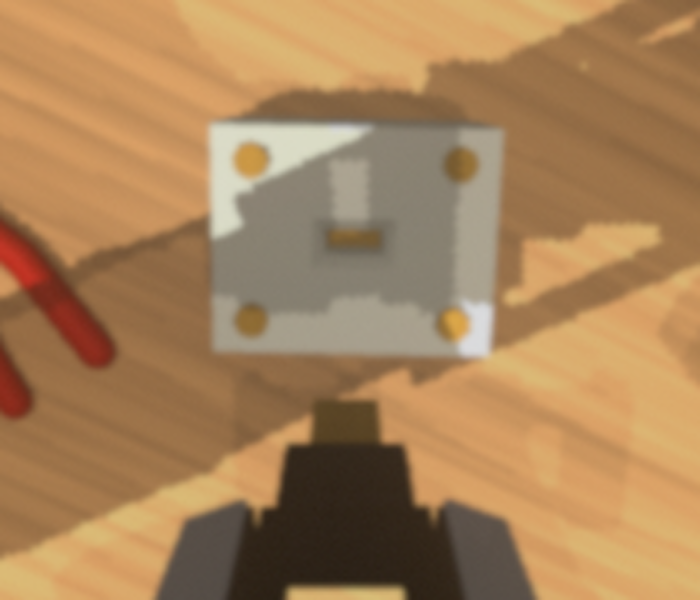

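```bash
python3 -c "
from h import *
s=L('w5');o=s['obs'];M=R.from_euler('xyz',o['ee_rot']).as_matrix();t=o['tool_pos'];zo=t[2]+.0371
f=lambda u,v,dz:(M.T@(atz(s,175+u*.3,90+v*.3,dz)-t)*1e3).round(1)
print('tip front (want x=3)',f(346.5,402,zo-.132))
print('body front bottom (want 9)',f(345,447,zo-.080))
print('slot',f(354,241,.076),f(355,240,.076), atz(s,175+354*.3,90+241*.3,.076))
S=snap('side','s3');T=snap('top','t3')
for n,I in(('S',S),('T',T)):
  for z in(.01,.08,.132): print(n,proj(I,t+M@[0,0,z-.0371]))
  print(proj(I,[.492,-.3,.076]))
a=S['image'][230:360,210:320];b=T['image'][190:300,350:460]
C=np.zeros((520,800,3),np.uint8);C[:,:440]=cv2.resize(a,None,fx=4,fy=4,interpolation=cv2.INTER_CUBIC)
C[:352,445:797]=cv2.resize(b,None,fx=3.2,fy=3.2,interpolation=cv2.INTER_CUBIC);cv2.imwrite('pics/st3.png',C)"
```

```text
tip front (want x=3) [-1.1  1.9 94.9]
body front bottom (want 9) [ 4.4  1.4 42.9]
slot [ 30.4   4.8 183.6] [ 30.7   5.1 183.6] [ 0.49480429 -0.30083792  0.076     ]
S [245.4 254.2]
S [247.9 284.6]
S [249.6 305.2]
[264.4 330.7]
T [438.2 266.5]
T [427.3 266.5]
T [420.2 266.4]
[405.5 255.7]
```

View pics/st3.png

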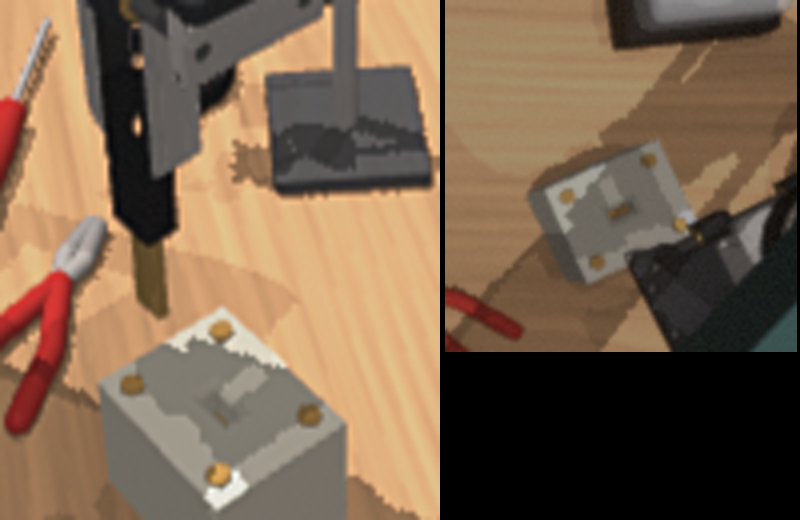

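```bash
python3 -c "
from h import *
s=L('w5');S=L('s3');o=s['obs'];M=R.from_euler('xyz',o['ee_rot']).as_matrix();t=o['tool_pos']
for dx in(-.004,0,.004):
  for dz in(0,.003): print(dx,dz,proj(S,t+M@[dx,0,.0949+dz]),'corners',[proj(S,t+M@[dx+a,b,.0949+dz]) for a,b in((.003,-.009),(.003,.009),(-.003,.009),(-.003,-.009))])
"
```

```text
-0.004 0 [247.9 306.3] corners [array([246.3, 302.8]), array([252.1, 308.3]), array([249.5, 309.9]), array([243.7, 304.4])]
-0.004 0.003 [247.9 307.4] corners [array([246.4, 303.9]), array([252.2, 309.4]), array([249.6, 311. ]), array([243.8, 305.5])]
0 0 [249.6 305.2] corners [array([248. , 301.8]), array([253.8, 307.2]), array([251.2, 308.8]), array([245.4, 303.3])]
0 0.003 [249.7 306.4] corners [array([248.1, 302.9]), array([253.9, 308.3]), array([251.3, 309.9]), array([245.5, 304.5])]
0.004 0 [251.3 304.2] corners [array([249.7, 300.7]), array([255.6, 306.1]), array([253. , 307.7]), array([247.1, 302.3])]
0.004 0.003 [251.4 305.3] corners [array([249.8, 301.9]), array([255.6, 307.3]), array([253.1, 308.9]), array([247.2, 303.4])]
```

Emit:
{"method": "servo_tool", "body": {"moves": [[0.4, 0.05, 0, 0.05, 1], [0.9, 0.1, 0, 0.15, 1], [1.33, 0.12, 0.5, 0.15, 1], [1.33, 0.12, 1.5, 0.15, 1], [1.33, 0.12, 2.4, 0.15, 1], [1.33, 0.12, 3, 0.15, 1], [1.33, 0.12, 3.3, 0.15, 1], [1.33, 0.12, 3.3, 0.15, 1], [1.33, 0.12, 3.3, 0.15, 1]]}}

```text
time: 18.38
tool_pos: [0.497, -0.2984, 0.177]
ee_rot: [-3.141, 0.0, 0.441]
wrist_force: [-0.3, -0.4, -0.7]
width: 0.0338
finger_force: 30.0
```

```bash
python3 -c "
from h import *
s=L('w5');M=R.from_euler('xyz',s['obs']['ee_rot']).as_matrix()
go(s['obs']['tool_pos']+M@[.0333,.003,.09],25.3)"
```

```text
units [-0.01 -0.02  0.29] yaw -0.0 | pos [ 0.497  -0.2984  0.177 ] rpy [-180.     0.    25.3] F [-0.3 -0.4 -0.7] w 0.0338 t 18.38
```

Emit:
{"method": "servo_tool", "body": {"moves": [[0, 0, 0.08, 0, 1], [0, 0, 0.16, 0, 1], [0, 0, 0.24, 0, 1], [0, 0, 0.3, 0, 1], [0, 0, 0.36, 0, 1], [0, 0, 0.36, 0, 1]]}}

```text
time: 18.88
tool_pos: [0.4966, -0.2988, 0.1679]
ee_rot: [-3.141, 0.0, 0.44]
wrist_force: [0.9, 0.1, -1.0]
width: 0.0338
finger_force: 30.0
```

Emit:
{"method": "servo_tool", "body": {"moves": [[0, 0, 0.06, 0, 1], [0, 0, 0.12, 0, 1], [0, 0, 0.16, 0, 1], [0, 0, 0.16, 0, 1]]}}

```text
time: 19.22
tool_pos: [0.4966, -0.2987, 0.1637]
ee_rot: [-3.141, 0.0, 0.441]
wrist_force: [0.8, -0.6, -1.3]
width: 0.0341
finger_force: 30.0
```

Emit:
{"method": "servo_tool", "body": {"moves": [[0, 0, 0.06, 0, 1], [0, 0, 0.12, 0, 1], [0, 0, 0.16, 0, 1], [0, 0, 0.16, 0, 1]]}}

```text
time: 19.55
tool_pos: [0.4966, -0.2987, 0.1597]
ee_rot: [-3.141, 0.0, 0.441]
wrist_force: [0.3, 0.3, -2.0]
width: 0.034
finger_force: 30.0
```

Emit:
{"method": "servo_tool", "body": {"moves": [[0, 0, 0.04, 0, 1], [0, 0, 0.08, 0, 1], [0, 0, 0.12, 0, 1], [0, 0, 0.12, 0, 1]]}}

```text
time: 19.88
tool_pos: [0.4966, -0.2987, 0.1568]
ee_rot: [-3.141, 0.0, 0.441]
wrist_force: [0.3, -0.1, -0.4]
width: 0.034
finger_force: 30.0
```

Emit:
{"method": "servo_tool", "body": {"moves": [[0, 0, 0.04, 0, 1], [0, 0, 0.08, 0, 1], [0, 0, 0.12, 0, 1], [0, 0, 0.12, 0, 1]]}}

```text
time: 20.22
tool_pos: [0.4968, -0.2988, 0.1545]
ee_rot: [3.141, -0.0, 0.441]
wrist_force: [-0.1, -0.3, -0.6]
width: 0.0336
finger_force: 30.0
```

Emit:
{"method": "servo_tool", "body": {"moves": [[0, 0, 0.04, 0, 1], [0, 0, 0.08, 0, 1], [0, 0, 0.12, 0, 1], [0, 0, 0.12, 0, 1]]}}

```text
time: 20.55
tool_pos: [0.4969, -0.2989, 0.1529]
ee_rot: [3.14, -0.001, 0.441]
wrist_force: [-1.3, 1.5, 6.4]
width: 0.0339
finger_force: 30.0
```

Emit:
{"method": "servo_tool", "body": {"moves": [[0, 0, 0.03, 0, 1], [0, 0, 0.06, 0, 1], [0, 0, 0.08, 0, 1], [0, 0, 0.08, 0, 1]]}}

```text
time: 20.88
tool_pos: [0.497, -0.2989, 0.151]
ee_rot: [3.14, -0.001, 0.441]
wrist_force: [-1.2, 0.9, 6.6]
width: 0.0335
finger_force: 30.0
```

Emit:
{"method": "servo_tool", "body": {"moves": [[0, 0, 0.03, 0, 1], [0, 0, 0.06, 0, 1], [0, 0, 0.08, 0, 1], [0, 0, 0.08, 0, 1]]}}

```text
time: 21.22
tool_pos: [0.4969, -0.2989, 0.1491]
ee_rot: [3.14, -0.001, 0.441]
wrist_force: [-1.1, 1.4, 5.6]
width: 0.0339
finger_force: 30.0
```

Emit:
{"method": "servo_tool", "body": {"moves": [[0, 0, 0.03, 0, 1], [0, 0, 0.06, 0, 1], [0, 0, 0.08, 0, 1], [0, 0, 0.08, 0, 1]]}}

```text
time: 21.55
tool_pos: [0.497, -0.2988, 0.147]
ee_rot: [3.14, -0.001, 0.441]
wrist_force: [-1.2, 1.4, 6.2]
width: 0.0341
finger_force: 30.0
```

Emit:
{"method": "servo_tool", "body": {"moves": [[0, 0, 0.03, 0, 1], [0, 0, 0.06, 0, 1], [0, 0, 0.06, 0, 1]]}}

```text
time: 21.8
tool_pos: [0.497, -0.2989, 0.1455]
ee_rot: [3.14, -0.001, 0.441]
wrist_force: [-1.9, 1.4, 6.4]
width: 0.034
finger_force: 30.0
```

Emit:
{"method": "servo_tool", "body": {"moves": [[0, 0, 0.03, 0, 1], [0, 0, 0.06, 0, 1], [0, 0, 0.06, 0, 1]]}}

```text
time: 22.05
tool_pos: [0.497, -0.2988, 0.144]
ee_rot: [3.14, -0.001, 0.441]
wrist_force: [-1.9, 1.2, 6.6]
width: 0.0338
finger_force: 30.0
```

Still yielding; smaller steps now.

Emit:
{"method": "servo_tool", "body": {"moves": [[0, 0, 0.02, 0, 1], [0, 0, 0.04, 0, 1], [0, 0, 0.04, 0, 1]]}}

```text
time: 22.3
tool_pos: [0.497, -0.2988, 0.1431]
ee_rot: [3.14, -0.001, 0.441]
wrist_force: [-1.2, 1.5, 6.1]
width: 0.0338
finger_force: 30.0
```

Emit:
{"method": "servo_tool", "body": {"moves": [[0, 0, 0.02, 0, 1], [0, 0, 0.04, 0, 1], [0, 0, 0.04, 0, 1]]}}

```text
time: 22.55
tool_pos: [0.497, -0.2988, 0.1423]
ee_rot: [3.14, -0.001, 0.441]
wrist_force: [-1.9, 0.9, 6.2]
width: 0.0341
finger_force: 30.0
```

Emit:
{"method": "servo_tool", "body": {"moves": [[0, 0, 0.02, 0, 1], [0, 0, 0.04, 0, 1], [0, 0, 0.04, 0, 1]]}}

```text
time: 22.8
tool_pos: [0.497, -0.2989, 0.1421]
ee_rot: [3.139, -0.001, 0.441]
wrist_force: [-2.7, 1.6, 8.6]
width: 0.0336
finger_force: 30.0
```

Emit:
{"method": "servo_tool", "body": {"moves": [[0, 0, 0.02, 0, 1], [0, 0, 0.04, 0, 1], [0, 0, 0.04, 0, 1]]}}

```text
time: 23.05
tool_pos: [0.4971, -0.2989, 0.1419]
ee_rot: [3.139, -0.001, 0.441]
wrist_force: [-2.7, 2.9, 11.4]
width: 0.0339
finger_force: 30.0
```

Emit:
{"method": "servo_tool", "body": {"moves": [[0, 0, 0.02, 0, 1], [0, 0, 0.04, 0, 1], [0, 0, 0.04, 0, 1]]}}

```text
time: 23.3
tool_pos: [0.4972, -0.2989, 0.1417]
ee_rot: [3.138, -0.002, 0.441]
wrist_force: [-3.5, 2.4, 14.7]
width: 0.0338
finger_force: 30.0
```

The carriage gave for about 11 mm, then stopped firmly, with force rising to about 16 N at roughly 14 N/mm, so it is home. I'll ease off a little, release and rise.

Emit:
{"method": "servo_tool", "body": {"moves": [[0, 0, -0.04, 0, 1], [0, 0, -0.08, 0, 1], [0, 0, -0.08, 0, 1], [0, 0, -0.08, 0, 0.4], [0, 0, -0.08, 0, 0.4], [0, 0, -0.08, 0, 0.4], [0, 0, -0.08, 0, 0.4]]}}

```text
time: 23.88
tool_pos: [0.4966, -0.2987, 0.1385]
ee_rot: [-3.141, 0.0, 0.441]
wrist_force: [-0.1, 0.2, -0.1]
width: 0.0551
finger_force: 0.0
```

Emit:
{"method": "servo_tool", "body": {"moves": [[0, 0, -0.4, 0, 0.4], [0, 0, -1, 0, 0.4], [0, 0, -2, 0, 0.4], [0, 0, -3, 0, 0.4], [0, 0, -4, 0, 0.4], [0, 0, -5, 0, 0.4], [0, 0, -6, 0, 0.4], [0, 0, -6, 0, 0.4], [0, 0, -6, 0, 0.4]]}}

```text
time: 24.63
tool_pos: [0.4974, -0.2993, 0.2915]
ee_rot: [3.137, -0.002, 0.441]
wrist_force: [0.3, 0.6, -0.1]
width: 0.0559
finger_force: 0.0
```

```bash
python3 -c "
from h import *
S=snap('side','s4');s0=L('side0')
# predicted loop-top location in side view, and measured black blob above the block
t=np.array([.497,-.2988,.1417+.0371]);print('expected apex+6mm',proj(S,t+[0,0,.006]),'body bottom',proj(S,t-[0,0,.08]))
d=cv2.absdiff(S['image'],s0['image']).max(2);m=((d>50)&(S['image'].max(2)<60)).astype(np.uint8)
n,l,st,c=cv2.connectedComponentsWithStats(m)
for i in range(1,n):
  if st[i][4]>60:print(st[i],c[i].round(1))
go([.49,-.3,.29],25)"
```

```text
expected apex+6mm [264.6 290. ] body bottom [266.3 321.9]
[ 217    0   78  106 1782] [266.6  33.1]
[273  62  11  36  89] [277.3  80.8]
[ 96  67  23  17 102] [106.4  78.5]
[   6   68   59  139 1842] [ 35.4 147.3]
[ 228   89   52   44 1017] [251.6 114.9]
[ 231  136   80  100 1966] [267.3 184.6]
[211 154  38  32 332] [227.3 167.3]
[220 176  28  18 206] [231.2 183.8]
[256 289  16  40 476] [263.7 308.4]
units [-0.27 -0.08 -0.03] yaw 0.04 | pos [ 0.4968 -0.2989  0.2892] rpy [180.   -0.   25.2] F [-0.3 -0.2 -0.2] w 0.0564 t 24.68
```

The side view shows the black blob standing at columns 256–272, rows 289–329, where the seated plug was predicted. I'm handing in.

```bash
python3 -c "
from h import *
print(robot.close_job())"
```

```text
the job is handed in; nothing more can be done
None
```

The job is handed in: both front plugs hang on the spare hook, and the blade plug stands fully home in the block (the carriage gave about 11 mm, then stopped firmly at about 16 N), with the gripper open and clear at 24.7 s.

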